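Roll the printer roller up to its stop

ROBOT

A 6-joint arm with a two-finger parallel gripper is mounted at the origin on the work surface. World frame = base frame: x ahead of the robot, y to its left, z up, the work surface at z = 0. Lengths are in m, angles in degrees, forces in N, time in s.
With the tool pointing down it reaches from about 0.325 to 0.75 m from the base axis. Payload 7.6 kg.
Tool frame: the origin (TCP) lies between the finger pads; the fingertips stand 17 mm ahead of it and the grasp point (between the pads) lies 2 mm behind it (ctrl.nose_length is the distance from the TCP to the fingertips, in m); z points along the fingers, y is the line along which they close (so a half turn about z gives the same grasp; the last joint's range is limited). The gripper opens to 85 mm and grips with 20 to 120 N. Pads are 22 mm wide; open, the fingers measure 114 mm over their backs; the gripper's body (76 mm by 85 mm) begins 54 mm behind the grasp point. The pads swing forward as they close: fully open they stand 13 mm farther back than shut.
Start: joints at [-67.626, 2.991, 80.254, -0, 96.75, -4.028], TCP at [0.233, -0.47, 0.248] pointing down, gripper open.
Joint ranges: [-166.34, 166.34], [-52.06, 124.39], [6.96, 135.62], [-60.46, 240.46], [14.63, 156.25], [-167.68, 167.68]. Speed limits (degrees/s): [147.25, 147.25, 172.46, 180, 180, 180].

INTERFACE

Orientations are given as a 3x3 rotation matrix whose columns are the frame's x, y, z axes.
In Python, from plant import status, eyes, order, ctrl gives the robot as it stands.
- The arm moves only by the tool servo_tool, never from a script. Its arguments are lists of equal length, an entry for each row: "translation": the shift along the world's x, y, z in units of 0.5 m (1.0 is 0.5 m), a list of three; "angular": the turn, a rotation vector about the world's x, y, z in units of 90 degrees (1.0 is 90 degrees), a list of three. In form: {"translation": [[tx, ty, tz], ...], "angular": [[ax, ay, az], ...]}. A call has 1 to 12 rows; each row is the pose to reach, as a shift and turn from the pose commanded when the call began; what a row does not reach only later rows make up. A row lasts 1/12 s, in which the tool goes at most 41.7 mm and 7.16 degrees, less where a joint would pass 70% of its speed; a pose out of reach is approached as far as the arm can. A call with a number of a shift or a turn outside -1 to 1 is refused whole. A call with a gripper value outside its range is refused whole. "grip" is the opening, from -1 (shut) to 1 (fully open), set as the call begins (left out, the last holds). The fingers move at their own pace and stop on an object; "force" is the grip in N (left out, the last holds). Time passes only in rows, so rows that repeat a pose let the fingers close. It gives the time, the measured TCP pose, the force, the opening and the grip force at its end, in the units of the state.
- status.read_state(): the state, without advancing time (a new reading comes with each control period).
- eyes.read_camera(name): name is "scene" or "top" or "wrist"; returns the picture (480x640x3 uint8, blue, green, red); there is no depth.
- eyes.calibration(name): a dict with "camera_matrix" (3x3 intrinsics, pixels), "world_from_camera" (4x4, takes a point from camera to world coordinates). Camera axes: x right, y down, z forward; pixel columns grow to the right and rows downward; lengths in m; the calibration is good to about 2 mm. The wrist camera is an equidistant fisheye: a pixel r from the principal point sees the ray r / f radians off the axis. A picture is of the moment at which its call begins: read the wrist's pose just before it. calibration takes no time and is no camera call; for the wrist camera it gives the pose at the moment of the call.
- order.sign_off(): hands the job in; it is judged then, once.
Trained networks look in the newest picture that a camera, given by its name, has taken for a name from the list of things; names that differ only in an ending like _2 or _b are one class to them, and where a whole thing is asked for, a point or a joint stands for the part that bears it (a point fixed in the world has none). Each returns a list of dicts, best first, with "confidence" (0 to 1); they miss things now and then, are a little off and sometimes report something else, mostly with a low value. They report only what shows in the picture. A call takes as long as a camera call. They do not tell look-alikes from the thing itself.
- eyes.look_for(camera, label): "location" ([column, row] in pixels, amid what is visible of it).
The state is a dict: "time_s": time; "joint_pos": joint angles; "joint_vel": joint speeds; "tau": joint torques, N m; "tcp_pos": TCP position; "tcp_rot": TCP orientation; "wrist_force": force on the tool from outside, world axes, zero at the start; "moment": the same for the moment, N m; "finger_gap": opening from 0.0 (shut) to 1.0 (fully open); "grasp_force": force on a finger pad.
Only numpy, scipy, OpenCV 4.12 (cv2) and the standard library are available. Lean on these libraries where they do the work, as an engineer would, in place of code of your own. Each camera call takes 0.05 s, during which the arm holds its last target. There are 200 camera calls.

TASK

Two printer rollers lie at the low end of the two-lane rig on the repair desk. With the fingertips, push the thicker one slowly and steadily up its lane until it drops into the seat against the stop at the top, keeping the fingers behind it all the way so that it never runs free on the slope or rolls back. Do not pinch or lift it, and leave the thinner roller and everything else where they are.

Things in the scene. Friction and masses are not known exactly. Their poses are not given: they have to be found in the camera images.
- rig: Roller rig: two-lane grey and aluminium stand fixed to the desk, 298 x 226 mm; yaw varies. Origin on the desk, mid-way between the lanes; x points up the lanes (low gutter to stop), y left, z up. Lanes alike, 101 mm wide, centre lines at y +54.5 and -54.5 mm; from low end to top: 4 mm lip (x -127 to -121 mm), level gutter, 10 degree ramp, crest, seat, stop. 8 mm cheeks stand 28 mm above the lane floors.
- gutter (a point): Middle of the gutter floors: rig x -91 mm, y 0, 12 mm above the desk. The gutter floor is level from rig x -121 to -61 mm.
- ramp: The sloping bed of both lanes, part of the rig, from rig x -61 to +75 mm. Origin: middle of the foot of the slope (rig x -61 mm, y 0, 12 mm above the desk), on its surface; x points up the slope, z square out of it. The crest, its upper end, is 36 mm above the desk.
- left_seat (a point): Left lane (rig y +54.5 mm): point where the seat floor meets the stop, at rig x +109 mm, 32.5 mm above the desk. The seat is level, 34 mm long (rig x +75 to +109) and 3.5 mm lower than the crest. The upright stop's top is 62 mm above the desk; behind it is a deck 50 mm above the desk (rig x +121 to +171) with small parts standing on it.
- right_seat (a point): The same point of the right lane (rig y -54.5 mm).
- roller_center (a point): Centre of the thicker roller, to be pushed: smooth, slippery dark cylinder, 40 mm in diameter, 85 mm long, steel end journals of 12 mm diameter, 97 mm over all, 0.2 to 0.4 kg, loose. Starts across one of the two lanes in the gutter, centre 32 mm above the desk. Left on the slope it rolls back. Seated, its centre is 86 to 89 mm along rig x, 52.5 mm above the desk. y is its axis.
- thin_roller_center (a point): Centre of the thinner roller, to be left alone: the same, but 26 mm in diameter, 0.15 kg, lying in the gutter of the other lane.
- sleeve: Brass bearing sleeve, 28 mm in diameter, 24 mm high, standing on the deck behind the stop. Bystander; origin at its underside, at the middle.
- screw_jar: Small clear jar with a steel cap, 32 mm in diameter, 30 mm high, on the deck behind the stop. Bystander; origin at its underside, at the middle.
- screwdriver: Screwdriver with a blue handle, 160 mm long, lying on the desk beside the rig. Bystander; origin at its underside.
- cleaner: Clear bottle, 44 mm in diameter, 100 mm high, standing on the desk to the other side of the rig. Bystander; origin at its underside, at the middle.
- dust_brush: Brush, 190 mm long, on the desk. Bystander; origin at its underside.
- multimeter: Multimeter, 150 x 75 x 34 mm, on the desk. Bystander; origin at its underside, at the middle.
- roller: The thicker roller as a whole; its origin is its centre too, and turns with it (x and z axes spin as it rolls, y is its axis).
Things that resemble listed ones, but are neither listed nor needed, are in the scene too. Leave any orange look-alike of the roller alone.

How it is judged (in metres and radians):
On the way:
1. the thicker roller is pushed, fingers on it, past the middle of the ramp (x of roller_center in the frame of rig between 0.005 and 0.07 m and contact force between the fingers and roller above 0.05 N), for 0.05 s.
At the end, for the whole second after the job is handed in: The thicker roller lies at rest in the seat at the top of its lane, square to it (within 0.08 rad), its centre 83 to 93 mm along the rig's x axis and 49 to 54.5 mm above the desk (down in the seat, 3.5 mm below the crest); the thinner roller and every bystander are within 20 mm of where they were (x of roller_center in the frame of rig between 0.083 and 0.093 m and z of roller_center in the frame of rig between 0.049 and 0.0545 m and angle between the y axis of roller_center and the y axis of rig, either way round below 0.08 rad and linear speed of roller below 0.02 m/s and distance of each of thin_roller_center, sleeve, screw_jar, screwdriver, cleaner, dust_brush, multimeter from where it was at the start of the episode below 0.02 m); the robot touches nothing.
It fails at once if the thicker roller runs free on the slope, ahead of the fingers or rolling back (over 0.15 m/s with no finger on it) (x of roller_center in the frame of rig between -0.05 and 0.072 m and linear speed of roller above 0.15 m/s and contact force between the fingers and roller below 0.01 N).
It fails at once if the thicker roller is lifted more than 12 mm off its lane, or leaves the rig (z of roller_center in the frame of ramp above 0.037 m or z of roller_center in the frame of rig below 0.022 m).
It fails at once if the thicker roller is squeezed or rammed (over 35 N from the fingers) (contact force between the fingers and roller above 35 N).
It fails at once if the thinner roller is moved or pushed about (over 25 mm) (distance of thin_roller_center from where it was at the start of the episode above 0.025 m).
It fails at once if a bystander is knocked away (over 30 mm) (distance of any of sleeve, screw_jar, screwdriver, cleaner, dust_brush, multimeter from where it was at the start of the episode above 0.03 m).
It also fails if it takes over 38 s, if anything falls off the work surface, if the arm or the gripper's body presses on something with over 40 N, if the wrist force passes 120 N, or if a joint passes its speed limit or range.

## Working session

There is one attempt and no reset: what is moved stays moved. The work goes in short steps, Python scripts to look and compute and a tool call to move; the robot and the scene stay as the last step left them, time stands still between calls to the robot, and variables do not carry over. Pictures are saved under pics/ and viewed, at most 10 in all, crops included, and the job is handed in when it is done.

Besides the shell and the picture viewer there is one more tool, called after "Request:" as name(argument=value, ...), one argument or row to a line, values as JSON. servo_tool: Moves the arm, as the interface text tells. Its arguments: {"type":"object","properties":{"translation":{"type":"array"},"angular":{"type":"array"},"grip":{"type":"number"},"force":{"type":"number"}},"required":["translation","angular"]}

```bash
mkdir -p pics; ls; python3 - <<'E'
from plant import status, eyes, order, ctrl
import cv2
for c in("top","scene"):
    im=eyes.read_camera(c); cv2.imwrite(f"pics/{c}0.png",im)
    for l in ("rig","roller_center","thin_roller_center","left_seat","right_seat","gutter","sleeve","screw_jar","cleaner"):
        print(c,l,[(d["location"],round(d["confidence"],2)) for d in eyes.look_for(c,l)][:3])
    k=eyes.calibration(c);print(k)
s=status.read_state();print(s["time_s"],s["tcp_pos"],s["tcp_rot"],s["finger_gap"],ctrl.nose_length)
E
```

```text
pics
top rig [([355.6, 229.5], 0.73)]
top roller_center [([375.3, 268.2], 0.92), ([393.5, 318.2], 0.8), ([426.4, 269.5], 0.72)]
top thin_roller_center [([337.4, 269.0], 0.55)]
top left_seat [([353.5, 229.3], 0.62)]
top right_seat [([357.7, 227.7], 0.94)]
top gutter [([357.0, 226.6], 0.59)]
top sleeve [([336.3, 182.6], 0.58)]
top screw_jar [([365.7, 180.0], 0.67), ([356.7, 226.7], 0.31)]
top cleaner [([420.4, 224.6], 0.78)]
{'camera_matrix': array([[599.53912099,   0.        , 325.03256665],
       [  0.        , 599.53912099, 245.82209386],
       [  0.        ,   0.        ,   1.        ]]), 'world_from_camera': array([[ 2.66107839e-03, -9.85874128e-01,  1.67466781e-01,
         2.76310364e-01],
       [-9.99705395e-01,  1.41751923e-03,  2.42304172e-02,
        -1.43027069e-02],
       [-2.41255288e-02, -1.67481923e-01, -9.85579913e-01,
         1.69839541e+00],
       [ 0.00000000e+00,  0.00000000e+00,  0.00000000e+00,
         1.00000000e+00]])}
scene rig [([292.0, 268.2], 0.96), ([277.1, 234.7], 0.16)]
scene roller_center [([274.3, 229.4], 0.92), ([261.8, 212.2], 0.92), ([215.2, 
[... 266 characters left out ...]

scene cleaner [([206.9, 256.5], 0.77)]
{'camera_matrix': array([[467.49973059,   0.        , 327.84779446],
       [  0.        , 467.49973059, 243.19202655],
       [  0.        ,   0.        ,   1.        ]]), 'world_from_camera': array([[-0.03967222,  0.55141806, -0.83328521,  1.45862885],
       [ 0.99900793,  0.00500453, -0.04425048,  0.06951194],
       [-0.02023032, -0.83421405, -0.55106955,  0.63963349],
       [ 0.        ,  0.        ,  0.        ,  1.        ]])}
1.0 [ 0.23347396 -0.47025476  0.24833544] [[ 8.95703451e-01  4.44651917e-01  2.56289858e-05]
 [ 4.44651916e-01 -8.95703443e-01 -1.27701242e-04]
 [-3.38266312e-05  1.25778421e-04 -9.99999992e-01]] 0.9975341171635362 0.017
```

```bash
python3 - <<'E'
import cv2
a=cv2.imread("pics/top0.png")[150:350,260:480]
cv2.imwrite("pics/top_crop.png",cv2.resize(a,(660,600),interpolation=cv2.INTER_CUBIC))
b=cv2.imread("pics/scene0.png")[180:330,180:380]
cv2.imwrite("pics/scene_crop.png",cv2.resize(b,(800,600),interpolation=cv2.INTER_CUBIC))
E
```

```text
(no output)
```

View pics/top_crop.png

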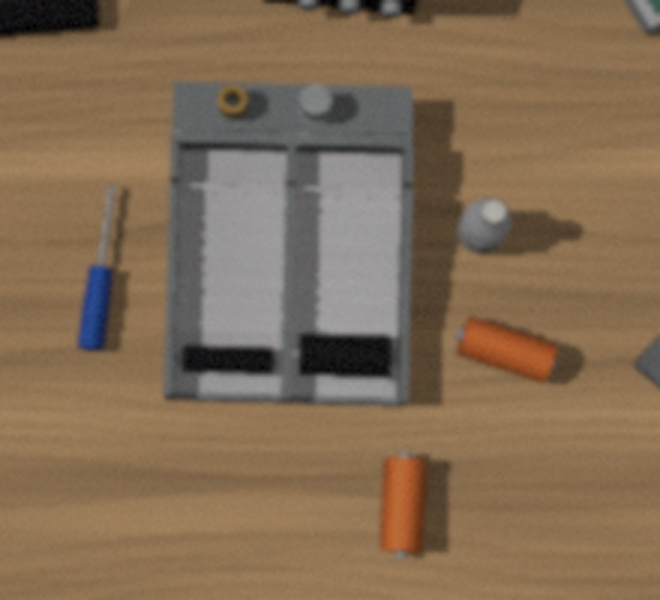

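View pics/scene_crop.png

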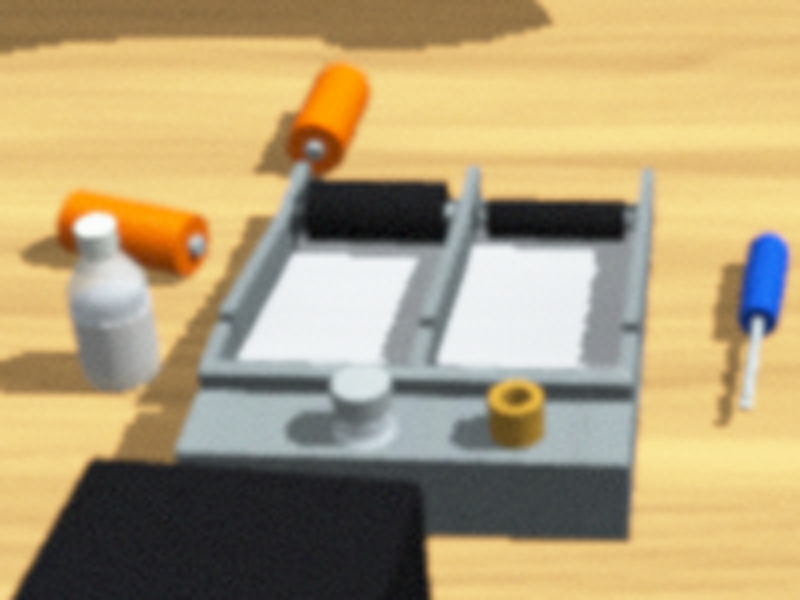

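Candidates for the roller in the top view:
- Dark thick roller in the right lane at (375,268).
- Dark thin roller at (337,269).
- Orange look-alikes at (426,267) and (394,318).

I choose the thick dark one in the right lane. The scene crop confirms it at about (274,232), and it is clearly thicker than its neighbour.

```bash
cat > h.py <<'E'
import numpy as np, cv2
from scipy.optimize import least_squares
from plant import status, eyes
def proj(c,P):
    k=eyes.calibration(c);T=np.linalg.inv(k["world_from_camera"]);p=P@T[:3,:3].T+T[:3,3]
    q=p@k["camera_matrix"].T; return q[:,:2]/q[:,2:]
def rig(v,L):
    c,s=np.cos(v[2]),np.sin(v[2]);L=np.asarray(L,float)
    return L@np.array([[c,-s,0],[s,c,0],[0,0,1]]).T+[v[0],v[1],0]
E
python3 - <<'E'
from h import *
L=np.array([[171,113,50],[171,-113,50],[-127,113,40],[-127,-113,40],[109,105,62]])/1e3
px=np.array([[175,86],[411,86],[166,398],[408,402]])/3+[260,150]
Ls=L[:4]; ps=np.array([[629,464],[180,458],[651,170],[304,164]])/4+[180,180]
f=lambda v:(proj("top",rig(v,Ls))-px).ravel()
g=lambda v:(proj("scene",rig(v,Ls))-ps).ravel()
for h in (f,g,lambda v:np.r_[f(v),g(v)]):
    r=least_squares(h,[.4,0,0],loss="soft_l1");v=r.x;print(v,np.degrees(v[2]),r.fun.round(1))
print("roller px top/scene predicted",proj("top",rig(v,[[-.091,-.0545,.032]])),proj("scene",rig(v,[[-.091,-.0545,.032]])))
for n,l in (("start",[-.091,-.0545,.032]),("end",[.088,-.0545,.0525])): print(n,rig(v,[l]))
for c,u in(("top",(375.3,268.2)),("scene",(274.3,231))):
    print(c,least_squares(lambda a:(proj(c,rig(v,[[a[0],a[1],.032]]))-u).ravel(),[-.09,-.05]).x)
E
```

```text
[ 0.57918927 -0.06172177 -0.0188123 ] -1.0778656091651484 [-0.8 -0.7  0.2  0.4 -0.2 -0.   0.7  0.2]
[ 0.5816048  -0.05888453 -0.02432985] -1.3939978162225175 [ 1.   0.5 -0.7 -1.   1.  -0.1 -1.8 -0. ]
[ 0.58003387 -0.06048174 -0.02084787] -1.194494903198723 [-1.1 -1.1 -0.1  0.2 -0.7 -0.4  0.2 -0.   0.5 -0.2 -1.1 -1.3  0.1 -0.6
 -2.6 -0.3]
roller px top/scene predicted [[374.95457125 270.99052335]] [[274.43318076 231.30567857]]
start [[ 0.48791752 -0.11307288  0.032     ]]
end [[ 0.66687862 -0.11680438  0.0525    ]]
top [-0.0831203  -0.05538884]
scene [-0.09240681 -0.05505234]
```

Request:
servo_tool(
  translation=[
    [0.02,0.04,-0.01],
    [0.06,0.1,-0.03],
    [0.1,0.17,-0.05],
    [0.14,0.24,-0.07],
    [0.18,0.31,-0.09],
    [0.22,0.38,-0.11],
    [0.26,0.45,-0.13],
    [0.3,0.52,-0.15],
    [0.34,0.59,-0.17],
    [0.38,0.66,-0.19],
    [0.405,0.7,-0.2],
    [0.413,0.716,-0.2],
  ],
  angular=[
    [0,0,-0.01],
    [0,0,-0.04],
    [0,0,-0.07],
    [0,0,-0.1],
    [0,0,-0.13],
    [0,0,-0.16],
    [0,0,-0.19],
    [0,0,-0.22],
    [0,0,-0.25],
    [0,0,-0.28],
    [0,0,-0.3],
    [0,0,-0.307],
  ],
  grip=0.15,
)

```text
time_s: 2.0
tcp_pos: [0.4406, -0.1091, 0.147]
tcp_rot: [[1.0, -0.019, -0.002], [-0.019, -1.0, 0.001], [-0.002, -0.001, -1.0]]
wrist_force: [-0.7, -0.6, -0.0]
finger_gap: 0.578
grasp_force: 0.0
```

```bash
python3 - <<'E'
from h import *
s=status.read_state();print(s["time_s"],s["tcp_pos"],s["tcp_rot"],s["finger_gap"],s["wrist_force"])
im=eyes.read_camera("wrist");cv2.imwrite("pics/w1.png",im)
k=eyes.calibration("wrist");print(k)
T=np.linalg.inv(k["world_from_camera"]);K=k["camera_matrix"]
v=[0.5800,-0.0605,-0.0208]
def fe(P):
    p=P@T[:3,:3].T+T[:3,3];r=np.hypot(p[:,0],p[:,1]);th=np.arctan2(r,p[:,2])
    return np.c_[K[0,2]+K[0,0]*th*p[:,0]/r,K[1,2]+K[1,1]*th*p[:,1]/r]
L=[[-.088,-.0545-.0425,.032],[-.088,-.0545+.0425,.032],[-.127,-.113,.04],[-.127,0,.04],[-.127,-.1,.016],[-.127,-.01,.016],[.109,-.105,.062],[.109,-.004,.062],[.171,-.113,.05]]
q=fe(rig(v,L));print(q.round(0))
for u in q: cv2.circle(im,tuple(int(a) for a in u),3,(0,0,255),-1)
cv2.imwrite("pics/w1.png",im)
E
```

```text
2.0 [ 0.44063925 -0.10909019  0.14702886] [[ 0.99981032 -0.01941406 -0.00155383]
 [-0.01941209 -0.99981076  0.0012716 ]
 [-0.00157823 -0.0012412  -0.99999798]] 0.5776704048610661 [-0.71712208 -0.59811155 -0.01137638]
{'camera_matrix': array([[371.64829954,   0.        , 322.2865502 ],
       [  0.        , 371.64829954, 238.50953042],
       [  0.        ,   0.        ,   1.        ]]), 'world_from_camera': array([[-0.01812504, -0.95407072, -0.29903268,  0.51776367],
       [-0.99983471,  0.01686946,  0.0067798 , -0.10987253],
       [-0.00142389,  0.29910614, -0.95421878,  0.27243568],
       [ 0.        ,  0.        ,  0.        ,  1.        ]])}
[[ 393.  168.]
 [ 263.  167.]
 [ 416.  229.]
 [ 246.  228.]
 [ 391.  219.]
 [ 266.  219.]
 [ 410. -121.]
 [ 249. -123.]
 [ 412. -168.]]
```

View pics/w1.png

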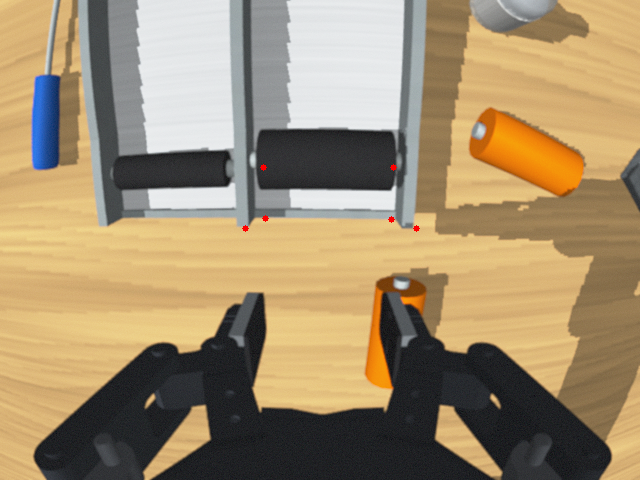

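The thick dark roller lies square in the right lane at (327,160), about 5 mm farther up than I first estimated. The fingers are clear behind the lip at row about 215, and the orange roller at (395,330) is below and behind them. I'm descending behind the lip.

Request:
servo_tool(
  translation=[
    [0,0,-0.01],
    [0,0.001,-0.03],
    [0,0.002,-0.055],
    [0,0.002,-0.08],
    [0,0.002,-0.105],
    [0,0.002,-0.13],
    [0,0.002,-0.155],
    [0,0.002,-0.18],
    [0,0.002,-0.2],
    [0,0.002,-0.215],
    [0,0.002,-0.222],
    [0,0.002,-0.222],
  ],
  angular=[
    [0,0,0],
    [0,0,0],
    [0,0,0],
    [0,0,0],
    [0,0,0],
    [0,0,0],
    [0,0,0],
    [0,0,0],
    [0,0,0],
    [0,0,0],
    [0,0,0],
    [0,0,0],
  ],
  grip=-0.05,
)

```text
time_s: 3.05
tcp_pos: [0.4394, -0.1115, 0.0365]
tcp_rot: [[1.0, -0.022, -0.001], [-0.022, -1.0, 0.0], [-0.001, -0.0, -1.0]]
wrist_force: [-0.8, -0.9, 0.7]
finger_gap: 0.47
grasp_force: 0.0
```

```bash
python3 - <<'E'
from h import *
s=status.read_state();print(s["time_s"],s["tcp_pos"],s["finger_gap"],s["wrist_force"])
cv2.imwrite("pics/w2.png",eyes.read_camera("wrist"))
E
```

```text
3.05 [ 0.43940426 -0.11147292  0.03649996] 0.46976053256557193 [-0.80055341 -0.86821946  0.70200812]
```

View pics/w2.png

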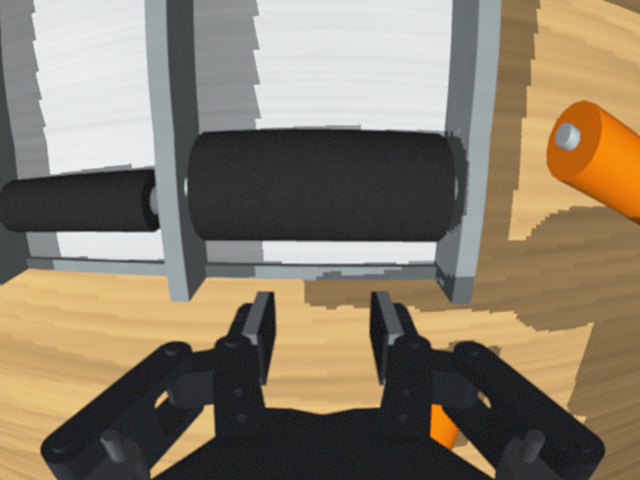

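The fingers are centred behind the roller: their pads are at columns 265 and 380, the lane mid is at about 320, and the roller's rear edge is at row 240. Now I begin the push.

Request:
servo_tool(
  translation=[
    [0.008,0,-0.001],
    [0.018,0,-0.003],
    [0.028,-0.001,-0.004],
    [0.036,-0.001,-0.004],
    [0.042,-0.001,-0.004],
    [0.048,-0.001,-0.004],
    [0.054,-0.001,-0.004],
    [0.06,-0.001,-0.004],
    [0.066,-0.001,-0.004],
    [0.072,-0.001,-0.004],
    [0.078,-0.002,-0.004],
    [0.084,-0.002,-0.004],
  ],
  angular=[
    [0,0,0],
    [0,0,0],
    [0,0,0],
    [0,0,0],
    [0,0,0],
    [0,0,0],
    [0,0,0],
    [0,0,0],
    [0,0,0],
    [0,0,0],
    [0,0,0],
    [0,0,0],
  ],
)

```text
time_s: 4.1
tcp_pos: [0.4823, -0.1123, 0.0354]
tcp_rot: [[1.0, -0.021, 0.0], [-0.021, -1.0, -0.0], [0.0, 0.0, -1.0]]
wrist_force: [-0.7, -0.6, 0.1]
finger_gap: 0.473
grasp_force: 0.1
```

```bash
python3 - <<'E'
from h import *
s=status.read_state();print(s["time_s"],s["tcp_pos"],s["finger_gap"],s["wrist_force"])
cv2.imwrite("pics/w3.png",eyes.read_camera("wrist"))
E
```

```text
4.1 [ 0.48229542 -0.1123129   0.03536832] 0.47293179426119747 [-0.68351081 -0.5674203   0.05694986]
```

View pics/w3.png

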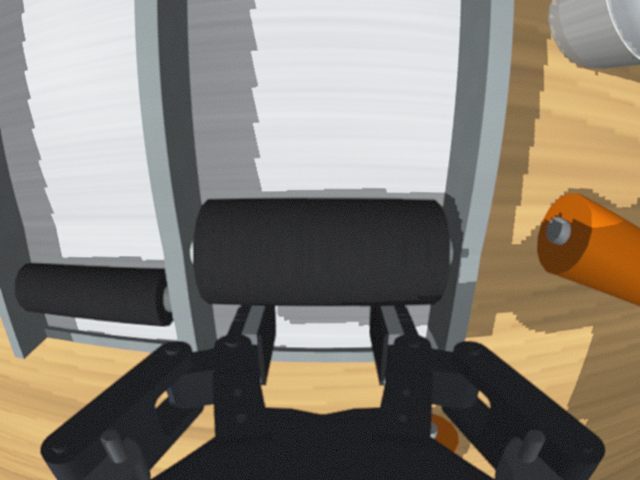

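The roller is resting against both fingers at row about 303 and is square, so I continue up the slope.

Request:
servo_tool(
  translation=[
    [0.006,0,0],
    [0.012,0,0.001],
    [0.019,0,0.002],
    [0.026,-0.001,0.003],
    [0.033,-0.001,0.004],
    [0.04,-0.001,0.006],
    [0.047,-0.001,0.007],
    [0.054,-0.001,0.008],
    [0.061,-0.001,0.009],
    [0.068,-0.001,0.011],
    [0.075,-0.002,0.012],
    [0.082,-0.002,0.013],
  ],
  angular=[
    [0,0,0],
    [0,0,0],
    [0,0,0],
    [0,0,0],
    [0,0,0],
    [0,0,0],
    [0,0,0],
    [0,0,0],
    [0,0,0],
    [0,0,0],
    [0,0,0],
    [0,0,0],
  ],
)

```text
time_s: 5.15
tcp_pos: [0.5234, -0.1133, 0.0419]
tcp_rot: [[1.0, -0.021, 0.0], [-0.021, -1.0, -0.0], [0.0, 0.0, -1.0]]
wrist_force: [-3.3, 1.3, 1.9]
finger_gap: 0.474
grasp_force: 1.1
```

Request:
servo_tool(
  translation=[
    [0.007,0,0.001],
    [0.014,0,0.002],
    [0.021,0,0.004],
    [0.028,-0.001,0.005],
    [0.035,-0.001,0.006],
    [0.042,-0.001,0.007],
    [0.049,-0.001,0.009],
    [0.056,-0.001,0.01],
    [0.063,-0.001,0.011],
    [0.07,-0.001,0.012],
    [0.077,-0.002,0.014],
    [0.084,-0.002,0.015],
  ],
  angular=[
    [0,0,0],
    [0,0,0],
    [0,0,0],
    [0,0,0],
    [0,0,0],
    [0,0,0],
    [0,0,0],
    [0,0,0],
    [0,0,0],
    [0,0,0],
    [0,0,0],
    [0,0,0],
  ],
)

```text
time_s: 6.15
tcp_pos: [0.5654, -0.1143, 0.0495]
tcp_rot: [[1.0, -0.021, 0.0], [-0.021, -1.0, -0.0], [0.0, 0.0, -1.0]]
wrist_force: [-2.4, 0.4, 2.4]
finger_gap: 0.476
grasp_force: 1.1
```

```bash
python3 - <<'E'
from h import *
s=status.read_state();print(s["time_s"],s["tcp_pos"],s["finger_gap"],s["wrist_force"])
cv2.imwrite("pics/w4.png",eyes.read_camera("wrist"))
E
```

```text
6.15 [ 0.56536707 -0.1142928   0.049473  ] 0.47640087434237527 [-2.3923206   0.43358645  2.38545771]
```

View pics/w4.png

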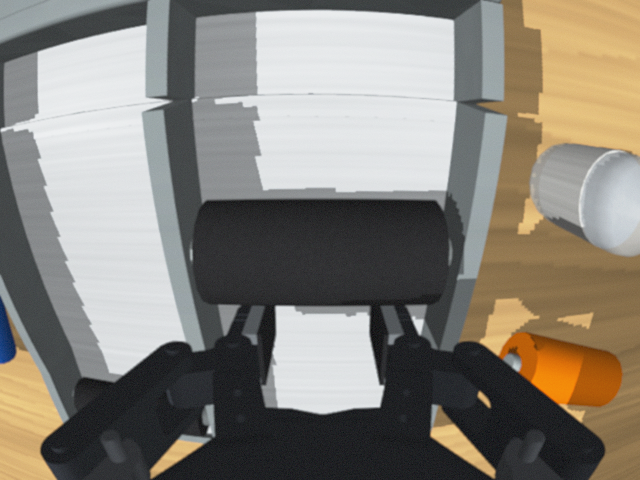

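The roller is square against both fingers, mid-ramp. I'm pushing on to just short of the crest.

Request:
servo_tool(
  translation=[
    [0.007,0,0.001],
    [0.014,0,0.002],
    [0.021,0,0.003],
    [0.028,-0.001,0.004],
    [0.035,-0.001,0.006],
    [0.042,-0.001,0.007],
    [0.049,-0.001,0.008],
    [0.056,-0.001,0.009],
    [0.063,-0.001,0.01],
    [0.07,-0.001,0.011],
    [0.077,-0.002,0.012],
    [0.084,-0.002,0.013],
  ],
  angular=[
    [0,0,0],
    [0,0,0],
    [0,0,0],
    [0,0,0],
    [0,0,0],
    [0,0,0],
    [0,0,0],
    [0,0,0],
    [0,0,0],
    [0,0,0],
    [0,0,0],
    [0,0,0],
  ],
)

```text
time_s: 7.2
tcp_pos: [0.6073, -0.1153, 0.0559]
tcp_rot: [[1.0, -0.021, -0.0], [-0.021, -1.0, -0.0], [-0.0, 0.0, -1.0]]
wrist_force: [-1.6, 0.3, 0.5]
finger_gap: 0.478
grasp_force: 1.2
```

Request:
servo_tool(
  translation=[
    [0.005,0,0.001],
    [0.01,0,0.001],
    [0.015,0,0.002],
    [0.02,0,0.003],
    [0.024,-0.001,0.003],
    [0.028,-0.001,0.003],
    [0.032,-0.001,0.003],
    [0.036,-0.001,0.003],
    [0.04,-0.001,0.003],
    [0.043,-0.001,0.003],
    [0.046,-0.001,0.003],
    [0.048,-0.001,0.003],
  ],
  angular=[
    [0,0,0],
    [0,0,0],
    [0,0,0],
    [0,0,0],
    [0,0,0],
    [0,0,0],
    [0,0,0],
    [0,0,0],
    [0,0,0],
    [0,0,0],
    [0,0,0],
    [0,0,0],
  ],
)

```text
time_s: 8.2
tcp_pos: [0.6312, -0.1157, 0.0573]
tcp_rot: [[1.0, -0.021, 0.0], [-0.021, -1.0, -0.0], [0.0, 0.0, -1.0]]
wrist_force: [0.4, -0.2, -0.3]
finger_gap: 0.476
grasp_force: 0.0
```

```bash
python3 - <<'E'
from h import *
s=status.read_state();print(s["time_s"],s["tcp_pos"],s["finger_gap"],s["wrist_force"])
cv2.imwrite("pics/w5.png",eyes.read_camera("wrist"))
E
```

```text
8.2 [ 0.63116685 -0.11574526  0.05727928] 0.47586288104869195 [ 0.37439575 -0.18839671 -0.31844062]
```

View pics/w5.png

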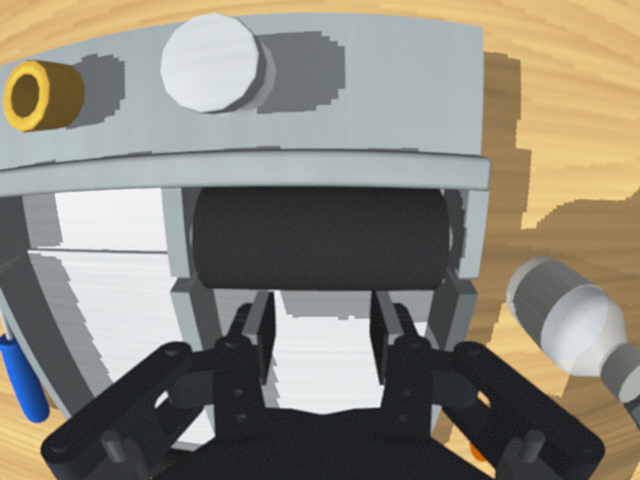

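The roller is seated against the stop at rows 187–290 and square to it. The fingers are just clear of it, and the force has gone to zero. I'm backing off and rising.

Request:
servo_tool(
  translation=[
    [-0.008,0,0.002],
    [-0.02,0,0.006],
    [-0.03,0,0.02],
    [-0.04,0,0.04],
    [-0.04,0,0.07],
    [-0.04,0,0.1],
    [-0.04,0,0.13],
    [-0.04,0,0.16],
    [-0.04,0,0.19],
    [-0.04,0,0.21],
    [-0.04,0,0.22],
    [-0.04,0,0.22],
  ],
  angular=[
    [0,0,0],
    [0,0,0],
    [0,0,0],
    [0,0,0],
    [0,0,0],
    [0,0,0],
    [0,0,0],
    [0,0,0],
    [0,0,0],
    [0,0,0],
    [0,0,0],
    [0,0,0],
  ],
)

```text
time_s: 9.25
tcp_pos: [0.6113, -0.1159, 0.1693]
tcp_rot: [[1.0, -0.022, 0.003], [-0.022, -1.0, -0.001], [0.003, 0.001, -1.0]]
wrist_force: [0.5, 0.7, -0.4]
finger_gap: 0.473
grasp_force: 0.0
```

```bash
python3 - <<'E'
from h import *
cv2.imwrite("pics/w6.png",eyes.read_camera("wrist"))
E
```

```text
(no output)
```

View pics/w6.png

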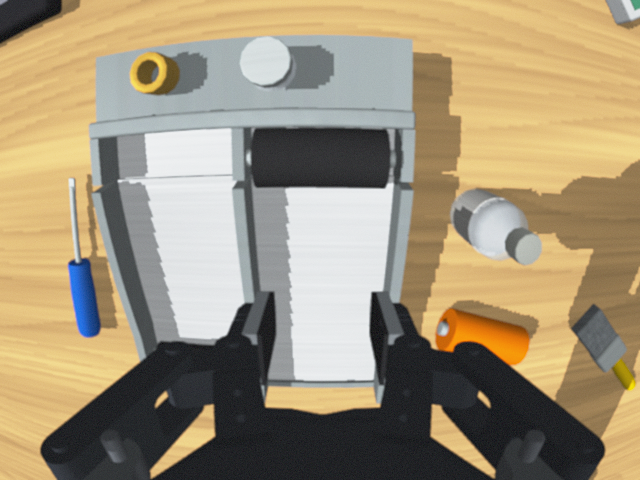

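The roller is lying in the seat at (320,157), square to the lane and at rest. The bystanders in view are undisturbed.

```bash
python3 -c "
from plant import order
print(order.sign_off())"
```

```text
the job is handed in; nothing more can be done
None
```

I pushed the thicker roller up the right lane into its seat against the stop, backed the fingers clear and handed the job in; the last picture shows it seated and square, but the hand-in returned no verdict.

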